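# Free the jammed mould plugs and start the soak timer

### The arm

A 6-joint arm with a two-finger parallel gripper is mounted at the origin on the work surface. World frame = base frame: x ahead of the robot, y to its left, z up, the work surface at z = 0. Lengths are in m, angles in degrees, forces in N, time in s.
With the tool pointing down it reaches from about 0.3 to 0.75 m from the base axis. Payload 8.5 kg.
Tool frame: the origin (TCP) lies on the centre line of the jaws, within the pads' length; the fingertips stand 17 mm ahead of it and the grasp point (between the pads) lies 2 mm behind it (env.tcp_to_tips is the distance from the TCP to the fingertips, in m); z points along the fingers, y is the line along which they close (so a half turn about z gives the same grasp; the last joint's range is limited). The gripper opens to 85 mm and grips with 20 to 120 N. Pads are 22 mm wide; open, the fingers measure 114 mm over their backs; the gripper's body (76 mm by 85 mm) begins 54 mm behind the grasp point. The pads swing forward as they close: fully open they stand 13 mm farther back than shut.
Start: joints at [-77.195, 21.807, 74.336, -0, 83.858, -12.336], TCP at [0.234, -0.498, 0.248] pointing down, gripper open.
Joint ranges: [-178.18, 178.18], [-50.72, 133.34], [12.68, 142.11], [-81.47, 261.47], [9.98, 163.14], [-165.26, 165.26]. Speed limits (degrees/s): [136.94, 136.94, 180, 180, 180, 180].

### API

Orientations are given as a 3x3 rotation matrix whose columns are the frame's x, y, z axes.
In Python, from rig import env gives the robot as it stands. The module is installed in compiled form; this text tells all that it offers.
- The arm moves only by the shell command python3 -m pendant 'ROWS' [FORCE]. ROWS is JSON, a list of rows, each a list of 7 numbers: the opening, from 0 (shut) to 1 (fully open), then the shift along the tool's x, y, z in m, then the turn, a rotation vector about the tool's x, y, z in rad. A call has 1 to 5 rows; each row is the pose to reach, as a shift and turn from the pose commanded when the call began, along the tool's axes at that moment; what a row does not reach only later rows make up. A row lasts 1/8 s, in which the tool goes at most 62.5 mm and 10.7 degrees, less where a joint would pass 70% of its speed; a pose out of reach is approached as far as the arm can. A call with a gripper value outside its range is refused whole. The fingers move at their own pace and stop on an object; FORCE is the grip in N (left out, the last holds). Time passes only in rows, so rows that repeat a pose let the fingers close. It gives the time, the measured TCP pose, the force, the opening and the grip force at its end, in the units of the state.
- env.observe(): the state, without advancing time (a new reading comes with each control period).
- env.get_image(name): name is "side" or "top" or "wrist"; returns a dict with "image" (420x560x3 uint8, blue, green, red), "fx", "fy", "cx", "cy" (pixels), "k1" (the pictures are not rectified: a ray, as slopes to the right and down, at radius r is drawn at 1 + k1 r^2 times it, then the intrinsics apply), "pose" (4x4, takes a point from camera to world coordinates). Camera axes: x right, y up, looking along -z (the intrinsics and any distortion apply to the point x, -y, -z); pixel columns grow to the right and rows downward; lengths in m; the calibration is good to about 2 mm. A picture is of the moment at which its call begins. There is no depth.
- env.close_job(): hands the job in; it is judged then, once.
Trained networks look in the newest picture that a camera, given by its name, has taken for a name from the list of things; names that differ only in an ending like _2 or _b are one class to them, and where a whole thing is asked for, a point or a joint stands for the part that bears it (a point fixed in the world has none). Each returns a list of dicts, best first, with "conf" (0 to 1); they miss things now and then, are a little off and sometimes report something else, mostly with a low value. They report only what shows in the picture. A call takes as long as a camera call.
- env.find_in(camera, thing): "bbox" ([centre column, centre row, width, height] in pixels, round what is visible of it).
- env.trace(camera, thing): "mask" (420x560 bool, what is visible of it) and "bbox" ([centre column, centre row, width, height] in pixels, round what is visible of it).
- env.tip_of(camera, thing): "centre" ([column, row] in pixels: a listed point, or the origin of a listed thing).
The state is a dict: "time_s": time; "q": joint angles; "qvel": joint speeds; "joint_efforts": joint torques, N m; "position": TCP position; "tool_rot": TCP orientation; "ft_force": force on the tool from outside, world axes, zero at the start; "wrist_torque": the same for the moment, N m; "grip_width": finger opening in m; "gripper_force": force on a finger pad.
Only numpy, scipy, OpenCV 4.12 (cv2) and the standard library are available. Lean on these libraries where they do the work, as an engineer would, in place of code of your own. Each camera call takes 0.05 s, during which the arm holds its last target. There are 200 camera calls.

### The job

Washing-up: draw the wooden pusher out of its steel pot and use it (not the fingers) to push every blue plug that is jammed in the mould stand down and out into the white soaking tray below, then stand the pusher back in its pot. Also set every blue stamp lying about the worktop into the tray. Last of all, with everything in the tray, start the soak timer: pull its blue tab out until it is level with the red marker, without going well past the marker, keep it there for about two seconds, and let go; leave the red marker and the other kitchen things where they are.

Things in the scene. Friction and masses are not known exactly. Their poses are not given: they have to be found in the camera images.
- rack: White soaking tray with a steel mould stand over its back half, fixed, one body. Origin: centre of the tray's underside. Tray 200 mm (x) by 300 mm (y), walls 5 mm thick, 30 mm high, floor 5 mm thick. Its front half (local x -95 to 25 mm) is open from above, for the stamps; the steel bar stands over local x 26 to 74 mm on two end legs
- rack_bar (a point): Middle of the steel bar's top, 135 mm above the worktop, local (50, 0) mm of the rack. Bar 220 mm long in y, underside 75 mm above the worktop. Four upright square sleeves, 40 by 40 mm bore, open at both ends, at local y = -78, -26, 26, 78 mm. A black sprung pad low in each back wall (z 84 to 94 mm, up to 4 mm into the bore) grips the plug: about 5 to 12 N to move it
- plug0: Blue round plug, 38 mm diameter, 40 mm long, 60 g; origin: centre of its underside, z along it. If present, jammed in the sleeve at local y = -78 mm of the rack, top 15 mm below the mouth. Drops into the tray when its top is pushed below 84 mm above the worktop (pusher's foot to 70 mm makes sure; dropped, it stands 45 mm high at most)
- plug1: Blue round plug, 38 mm diameter, 40 mm long, 60 g; origin: centre of its underside, z along it. If present, jammed in the sleeve at local y = -26 mm of the rack, top 15 mm below the mouth. Drops into the tray when its top is pushed below 84 mm above the worktop (pusher's foot to 70 mm makes sure; dropped, it stands 45 mm high at most)
- plug2: Blue round plug, 38 mm diameter, 40 mm long, 60 g; origin: centre of its underside, z along it. If present, jammed in the sleeve at local y = 26 mm of the rack, top 15 mm below the mouth. Drops into the tray when its top is pushed below 84 mm above the worktop (pusher's foot to 70 mm makes sure; dropped, it stands 45 mm high at most)
- plug3: Blue round plug, 38 mm diameter, 40 mm long, 60 g; origin: centre of its underside, z along it. If present, jammed in the sleeve at local y = 78 mm of the rack, top 15 mm below the mouth. Drops into the tray when its top is pushed below 84 mm above the worktop (pusher's foot to 70 mm makes sure; dropped, it stands 45 mm high at most)
- pusher: Plain round wooden dowel with a blue band near its top, 28 mm diameter, 150 mm long, 80 g; origin: centre of its lower end, z along its axis. It stands upright in the pot, 56 mm of it above the rim
- pot: Fixed round steel pot, outer diameter 60 mm, 95 mm high, inner diameter 48 mm, inner floor 6 mm above the worktop; origin: centre of its underside
- stamp0: Stamp for the moulds: blue disc 60 mm in diameter, 12 mm thick, with a thin stem and an upright wooden knob of 24 mm diameter from 26 to 60 mm above its underside; 120 g; origin: centre of its underside, z up through the knob. Stands disc down on the worktop; may be absent
- stamp1: Stamp for the moulds: blue disc 60 mm in diameter, 12 mm thick, with a thin stem and an upright wooden knob of 24 mm diameter from 26 to 60 mm above its underside; 120 g; origin: centre of its underside, z up through the knob. Stands disc down on the worktop; may be absent
- stamp2: Stamp for the moulds: blue disc 60 mm in diameter, 12 mm thick, with a thin stem and an upright wooden knob of 24 mm diameter from 26 to 60 mm above its underside; 120 g; origin: centre of its underside, z up through the knob. Stands disc down on the worktop; may be absent
- timer: Fixed white pull timer. Housing 100 by 90 by 70 mm high, origin: centre of its underside. A flat track, 60 mm wide and 14 mm high, runs out from the housing along local -x to x = -225 mm. The yaw is that of the body; the tab is pulled along local -x
- timer_tab (a point): Middle of the blue upright pull tab of the timer, 55 mm above the worktop; the tab is 20 mm (local x) by 24 mm (local y) and its top is 79 mm above the worktop. At home it stands at local x = -85 mm of the timer, 25 mm clear of the housing
- timer_mark (a point): Top of the red marker fin, 4 mm thick, on the local +y edge of the track (35 mm from the middle line, 27 mm above the worktop). Its place along the track differs from start to start; the tab is level with it when both have the same local x of the timer
- timer_slide (a joint): How far the tab is pulled out from home, m, 0 to 0.125. A clockwork spring draws it home: 1.4 N at home plus 45 N/m, and a damper of 110 N s/m (so pull slowly; released, it creeps home in several seconds)
- timer_marker (a joint): Place of the red marker, m, on the same scale as timer_slide: tab and marker are level when the two are equal
- soap: bystander: amber soap bottle, 60 mm diameter, 190 mm high; its origin on the worktop under it; leave alone
- lotion: bystander: blue bottle, 56 mm diameter, 170 mm high; its origin on the worktop under it; leave alone
- mug: bystander: white mug, 80 mm diameter, 90 mm high; its origin on the worktop under it; leave alone
- bowl: bystander: blue bowl, 130 mm diameter, 55 mm high; its origin on the worktop under it; leave alone
- jar: bystander: green jar, 64 mm diameter, 85 mm high; its origin on the worktop under it; leave alone
- spoon: bystander: metal spoon with a wooden handle, 200 mm long; its origin on the worktop under it; leave alone

How it is judged:
By the outcome, as a careful person would: the job done as asked, in the order asked, and still so for the second after the job is handed in, with the robot touching nothing.
Of plug0, plug1, plug2, plug3 only 2 to 4 are there at a start; the rules pass over those that are not, and their reading is None.
Of stamp0, stamp1, stamp2 only 2 to 3 are there at a start; the rules pass over those that are not, and their reading is None.
At some moment in a run one of stamp0, stamp1, stamp2 may be knocked a few centimetres aside while the robot is not near it.
It also fails if it takes over 210 s, if anything falls off the work surface, if the arm or the gripper's body presses on something with over 40 N, if the wrist force passes 120 N, or if a joint passes its speed limit or range.

## Working session

There is one attempt and no reset: what is moved stays moved. The work goes in short steps, Python scripts to look and compute and a shell command to move; the robot and the scene stay as the last step left them, time stands still between calls to the robot, and variables do not carry over. Pictures are saved under pics/ and viewed, at most 14 in all, crops included, and the job is handed in when it is done.

```bash
mkdir -p pics
cat > h.py <<'E'
import numpy as np, cv2
from rig import env
def ray(im,uv):
    x=(uv[0]-im["cx"])/im["fx"]; y=(uv[1]-im["cy"])/im["fy"]
    rd=np.hypot(x,y); r=rd
    for _ in range(30): r=rd/(1+im["k1"]*r*r)
    s=r/rd if rd>0 else 1
    P=np.array(im["pose"]); d=P[:3,:3]@np.array([x*s,-y*s,-1.])
    return P[:3,3],d
def at(im,uv,z):
    o,d=ray(im,uv); return o+d*(z-o[2])/d[2]
def proj(im,p):
    P=np.array(im["pose"]); c=P[:3,:3].T@(np.array(p)-P[:3,3])
    x,y=c[0]/-c[2],-c[1]/-c[2]; k=1+im["k1"]*(x*x+y*y)
    return [im["fx"]*x*k+im["cx"],im["fy"]*y*k+im["cy"]]
def tool(p):
    "world point -> shift in tool axes; plus state"
    s=env.observe(); return np.array(s["tool_rot"]).T@(np.array(p)-np.array(s["position"]))
E
cat > look.py <<'E'
from h import *
for c in ("top","side"):
    im=env.get_image(c); cv2.imwrite(f"pics/{c}0.png",im["image"])
    print(c,np.round(np.array(im["pose"])[:3,3],3))
    for t,z in [("rack",0),("rack_bar",.135),("plug0",.08),("pusher",.006),("pot",0),("stamp0",0),("timer",0),("timer_tab",.055),("timer_mark",.027),("soap",0),("lotion",0),("mug",0),("bowl",0),("jar",0),("spoon",0)]:
        for r in env.tip_of(c,t):
            if r["conf"]>.3: print(c,t,round(r["conf"],2),np.round(r["centre"],0),np.round(at(im,r["centre"],z)[:2],3))
print(env.observe())
E
python3 look.py
```

```text
top [ 0.406 -0.038  1.218]
top rack 0.94 [206. 216.] [0.522 0.232]
top rack 0.74 [284. 229.] [ 0.484 -0.016]
top rack_bar 0.97 [194. 192.] [0.579 0.239]
top rack_bar 0.58 [211. 214.] [0.515 0.189]
top plug0 0.7 [206. 196.] [0.576 0.217]
top plug0 0.62 [174. 201.] [0.559 0.313]
top pusher 0.56 [295. 182.] [ 0.634 -0.048]
top pot 0.59 [294. 181.] [ 0.639 -0.047]
top stamp0 0.87 [412. 236.] [ 0.471 -0.42 ]
top stamp0 0.57 [285. 230.] [ 0.483 -0.019]
top stamp0 0.56 [321. 251.] [ 0.418 -0.135]
top timer 0.82 [382. 172.] [ 0.674 -0.329]
top timer_tab 0.62 [172. 198.] [0.57  0.326]
top timer_tab 0.6 [383. 198.] [ 0.58  -0.318]
top soap 0.82 [319. 152.] [ 0.738 -0.127]
top lotion 0.85 [272. 143.] [0.764 0.027]
top lotion 0.61 [173. 199.] [0.576 0.341]
top mug 0.72 [234. 157.] [0.717 0.15 ]
top bowl 0.94 [168. 296.] [0.271 0.34 ]
top jar 0.91 [324. 201.] [ 0.575 -0.144]
top spoon 0.86 [357. 282.] [ 0.324 -0.248]
side [0.472 1.034 0.998]
side rack 0.62 [300. 294.] [0.52  0.232]
side rack_bar 0.58 [275. 258.] [0.578 0.233]
side plug0 0.46 [276. 301.] [0.57  0.317]
side stamp0 0.82 [320. 229.] 
[... 821 characters left out ...]
8663e+01, -1.23354904e+01]), 'qvel': array([ 0.01996944, -0.0337406 ,  0.02073904, -0.00908713, -0.01607968,
        0.04253414]), 'joint_efforts': array([ 8.30192366e-04, -4.48320186e+01, -2.31460154e+01, -1.35454025e-04,
        5.47084583e-04,  2.63745548e-06]), 'position': array([ 0.23366092, -0.49787747,  0.24832261]), 'tool_rot': array([[ 9.05273404e-01,  4.24829452e-01,  2.26814459e-05],
       [ 4.24829451e-01, -9.05273404e-01,  3.98250464e-05],
       [ 3.74517624e-05, -2.64168091e-05, -9.99999999e-01]]), 'ft_force': array([-0.74704055,  0.28520122, -0.48060282]), 'wrist_torque': array([-0.0165853 ,  0.03887164,  0.04211273]), 'gripper_force': 0.0, 'grip_width': 0.08559622131391635}
```

```bash
python3 -c "
import cv2
a=cv2.imread('pics/top0.png')[120:330,130:450]
cv2.imwrite('pics/t1.png',cv2.resize(a,(800,525),interpolation=cv2.INTER_CUBIC))
a=cv2.imread('pics/side0.png')[130:350,190:430]
cv2.imwrite('pics/s1.png',cv2.resize(a,(655,600),interpolation=cv2.INTER_CUBIC))"
```

```text
(no output)
```

View pics/t1.png

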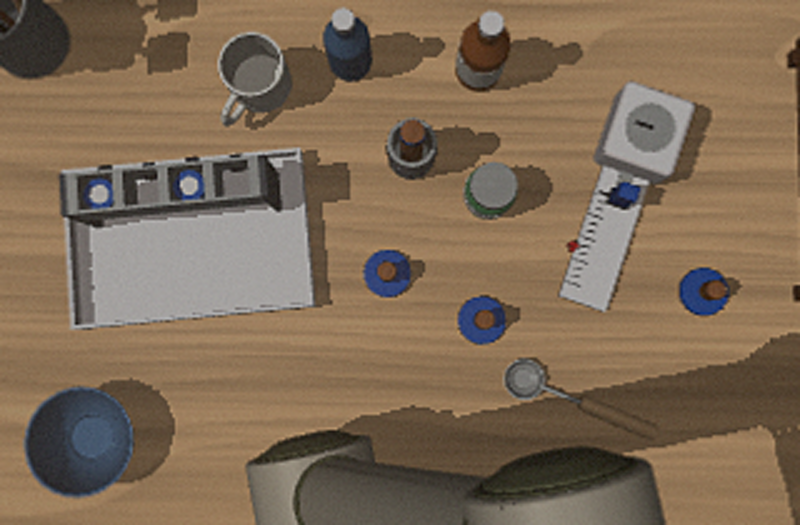

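View pics/s1.png

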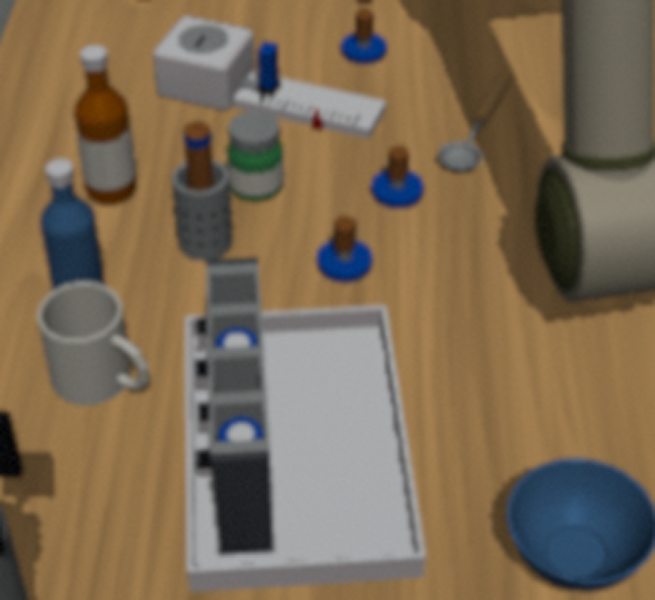

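The tray's long side runs along world y, yawed about +6°, with plugs in sleeves +78 (crop px 99,193) and -26 (189,186). The other two sleeves are empty. Three stamps are out, at crop px (387,272), (483,320) and (705,291). The pusher stands in the pot at (412,145). I'll go above the pot first.

```bash
python3 -m pendant '[[1,0.055,-0.024,-0.01,0,0,0],[1,0.11,-0.048,-0.02,0,0,0],[1,0.165,-0.07,-0.03,0,0,0],[1,0.22,-0.094,-0.04,0,0,0],[1,0.27,-0.118,-0.05,0,0,0]]' 30
python3 -m pendant '[[1,0.055,-0.024,0,0,0,0],[1,0.11,-0.048,0,0,0,0],[1,0.165,-0.07,0,0,0,0],[1,0.19,-0.094,0,0,0,0],[1,0.21,-0.11,0,0,0,0]]'
cat > w.py <<'E'
from h import *
import sys
im=env.get_image("wrist"); print(np.round(np.array(im["pose"])[:3,3],3))
if sys.argv[1]!="-": cv2.imwrite(f"pics/{sys.argv[1]}.png",im["image"])
for a in sys.argv[2:]:
    t,z=a.split(":")
    for r in env.tip_of("wrist",t):
        if r["conf"]>.3: print("tip",t,round(r["conf"],2),np.round(r["centre"],0),np.round(at(im,r["centre"],float(z)),4))
s=env.observe();print(np.round(s["position"],4),np.round(s["tool_rot"],3).tolist(),s["time_s"],s["grip_width"],np.round(s["ft_force"],1))
E
python3 w.py w1 pot:0 pusher:.006
```

```text
time_s: 2.22
position: [0.4291, -0.2747, 0.2988]
tool_rot: [[0.905, 0.425, 0.0], [0.425, -0.905, -0.0], [0.0, 0.0, -1.0]]
ft_force: [0.6, -0.2, 0.2]
grip_width: 0.0856
gripper_force: 0.0
time_s: 2.85
position: [0.5719, -0.0858, 0.2982]
tool_rot: [[0.905, 0.426, -0.0], [0.426, -0.905, 0.0], [-0.0, -0.0, -1.0]]
ft_force: [-0.1, -0.1, -0.0]
grip_width: 0.0854
gripper_force: 0.0
[ 0.647 -0.052  0.425]
tip pot 0.66 [269. 108.] [ 0.6377 -0.0432  0.    ]
tip pusher 0.63 [272. 110.] [ 0.6371 -0.0481  0.006 ]
[ 0.5715 -0.0868  0.2982] [[0.904, 0.427, -0.0], [0.427, -0.904, -0.0], [-0.0, -0.0, -1.0]] 3.0 0.08554226000410024 [-0.   0.2  0.3]
```

View pics/w1.png

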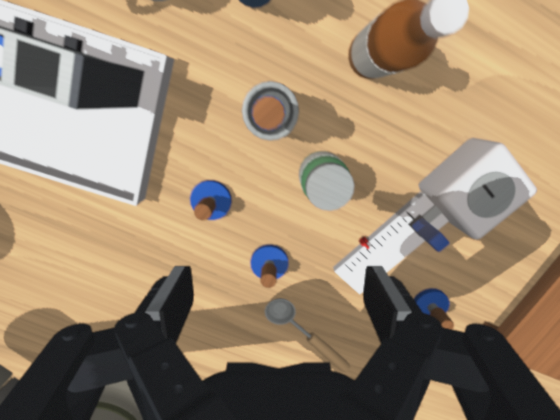

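Pot rim is centred at about (271,110) and the pusher's top at about (269,114). I'll work out the lean.

Run:
```python
from h import *
im=env.get_image("wrist")
print("rim",at(im,(271,110.5),.095),"floor from net",at(im,(269,108),0))
for t in("pusher","pot"):
    for r in env.trace("wrist",t)[:2]:
        print(t,r["conf"],r["bbox"]); m=r["mask"].astype(np.uint8)
hsv=cv2.cvtColor(im["image"],cv2.COLOR_BGR2HSV)[70:150,235:310]
m=((hsv[...,1]>90)).astype(np.uint8)
yy,xx=np.mgrid[70:150,235:310]; m[np.hypot(xx-271,yy-110)>22]=0
c=max(cv2.findContours(m,0,1)[0],key=cv2.contourArea); e=cv2.minEnclosingCircle(c); u=np.array(e[0])+[235,70]
print("top circle",u,e[1]); print(at(im,u,.152))
```

```text
rim [ 0.63794612 -0.04902215  0.095     ] floor from net [ 0.63724547 -0.0442328   0.        ]
pusher 0.74 [269.0, 112.5, 34.2, 35.3]
pot 0.92 [270.2, 111.3, 59.5, 60.5]
top circle [268.19565201 112.93478394] 16.085439682006836
[ 0.63656077 -0.04827409  0.152     ]
```

```bash
python3 -m pendant '[[1,0.04,-0.004,0,0,0,0],[1,0.0754,-0.0075,0,0,0,0],[1,0.0754,-0.0075,0.06,0,0,0],[1,0.0754,-0.0075,0.10,0,0,0],[1,0.0754,-0.0075,0.10,0,0,0]]'
python3 w.py w2 pusher:.006; python3 -c "
from h import *
print(tool([.6365,-.048,.12]))"
```

```text
time_s: 3.78
position: [0.6352, -0.0494, 0.1958]
tool_rot: [[0.906, 0.424, -0.006], [0.424, -0.906, 0.002], [-0.005, -0.004, -1.0]]
ft_force: [-0.0, -0.3, -0.1]
grip_width: 0.0853
gripper_force: 0.0
[ 0.711 -0.016  0.322]
tip pusher 0.64 [279. 181.] [ 0.6381 -0.0502  0.006 ]
tip pusher 0.43 [202. 279.] [ 0.4881 -0.017   0.006 ]
[ 0.6369 -0.0496  0.2001] [[0.906, 0.424, 0.002], [0.424, -0.906, -0.001], [0.002, 0.002, -1.0]] 3.875 0.0853022857072228 [ 0.5 -0.5  0.5]
[ 0.00017285 -0.00174986  0.08014429]
```

View pics/w2.png

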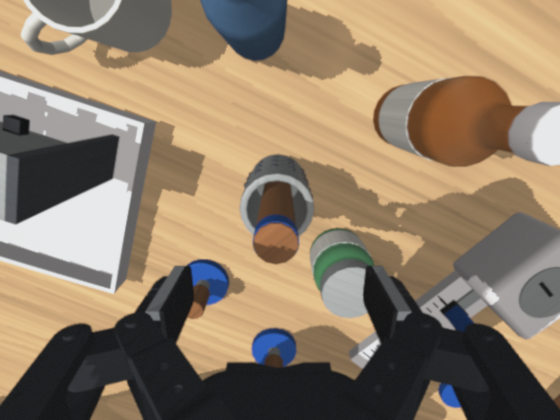

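The pusher's top, at (276,240), lies on the jaw centre line. I'll descend and grip.

```bash
python3 -m pendant '[[1,0,-0.001,0.03,0,0,0],[1,0,-0.001,0.06,0,0,0],[1,0,-0.001,0.08,0,0,0],[1,0,-0.001,0.08,0,0,0],[0.2,0,-0.001,0.08,0,0,0]]' 60
python3 -m pendant '[[0,0,0,0,0,0,0],[0,0,0,0,0,0,0],[0,0,0,0,0,0,0],[0,0,0,0,0,0,0],[0,0,0,0,0,0,0]]' 60
```

```text
time_s: 4.5
position: [0.637, -0.0482, 0.1207]
tool_rot: [[0.905, 0.425, 0.004], [0.425, -0.905, -0.001], [0.003, 0.002, -1.0]]
ft_force: [0.2, -0.8, 0.1]
grip_width: 0.0698
gripper_force: 0.0
time_s: 5.12
position: [0.6362, -0.0478, 0.1192]
tool_rot: [[0.905, 0.425, 0.001], [0.425, -0.905, -0.0], [0.001, 0.001, -1.0]]
ft_force: [-1.1, 0.9, 4.9]
grip_width: 0.0263
gripper_force: 58.8
```

```bash
python3 -m pendant '[[0,0,0,-0.03,0,0,0],[0,0,0,-0.08,0,0,0],[0,0,0,-0.13,0,0,0],[0,0,0,-0.18,0,0,0],[0,0,0,-0.18,0,0,0]]'
python3 -m pendant '[[0,-0.01,-0.045,0,0,0,0],[0,-0.01,-0.09,0,0,0,0],[0,0.0,-0.11,0,0,0,0],[0,0,-0.11,0,0,0,0],[0,0,-0.11,0,0,0,0]]'
python3 w.py w3 rack:0 rack_bar:.135 plug0:.08 pusher:.19
```

```text
time_s: 5.75
position: [0.6367, -0.048, 0.3024]
tool_rot: [[0.905, 0.425, 0.008], [0.425, -0.905, -0.002], [0.006, 0.005, -1.0]]
ft_force: [0.1, 0.6, -1.4]
grip_width: 0.0271
gripper_force: 59.1
time_s: 6.38
position: [0.5892, 0.0511, 0.2973]
tool_rot: [[0.905, 0.424, -0.002], [0.424, -0.905, -0.0], [-0.002, -0.001, -1.0]]
ft_force: [0.0, -0.2, -0.5]
grip_width: 0.0268
gripper_force: 59.3
[0.665 0.085 0.424]
tip rack 0.58 [142. 154.] [0.5231 0.2306 0.    ]
tip rack_bar 0.8 [ 90. 125.] [0.5733 0.2371 0.135 ]
tip plug0 0.57 [147. 131.] [0.5767 0.2061 0.08  ]
tip plug0 0.37 [394. 219.] [ 0.6038 -0.1013  0.08  ]
tip plug0 0.33 [254.  36.] [0.7147 0.1348 0.08  ]
tip pusher 0.62 [278. 210.] [0.5898 0.0497 0.19  ]
[0.5894 0.0511 0.2981] [[0.906, 0.424, -0.0], [0.424, -0.906, 0.0], [-0.0, -0.0, -1.0]] 6.625 0.026950855567416332 [-1.1  0.3 -1. ]
```

View pics/w3.png

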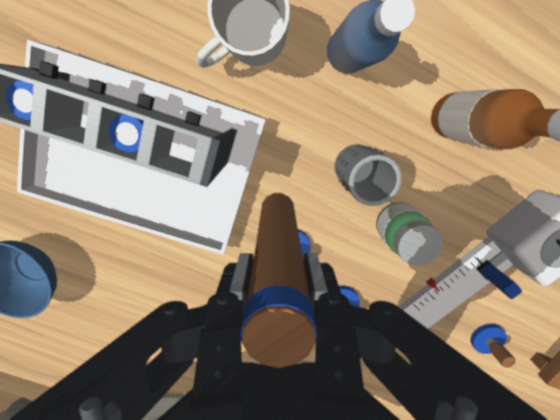

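Pusher is held upright, foot at about (279,205). The tray's corners show at (265,120), (224,252), (19,192) and (30,41). I'll fit the rack's pose from them.

```bash
cat > fit.py <<'E'
from h import *
from scipy.optimize import least_squares
im=env.get_image("wrist")
L=np.array([[.1,-.15,.03],[-.1,-.15,.03],[-.1,.15,.03],[.1,.15,.03]]); U=np.array([[265,120],[224,252],[19,192],[30,41]])
def W(p,l): c,s=np.cos(p[2]),np.sin(p[2]); return np.array([p[0]+c*l[0]-s*l[1],p[1]+s*l[0]+c*l[1],l[2]])
f=lambda p:np.concatenate([np.array(proj(im,W(p,l)))-u for l,u in zip(L,U)])
r=least_squares(f,[.522,.231,.1]); p=r.x; print(p,np.degrees(p[2]),np.round(r.fun,1))
for y in(-.078,-.026,.026,.078):print(y,W(p,[.05,y,.135]),W(p,[.05,y,.135]) is None or np.round(proj(im,W(p,[.05,y,.135])),1))
v=im["image"].copy()
for y in(-.078,-.026,.026,.078):
    q=np.array([proj(im,W(p,[.05+a*.02,y+b*.02,.135])) for a,b in((1,1),(1,-1),(-1,-1),(-1,1))])
    cv2.polylines(v,[np.round(q*8).astype(np.int32)],True,(0,0,255),1,shift=3)
cv2.imwrite("pics/f.png",cv2.resize(v[30:270,0:300],(750,600)))
E
python3 fit.py
```

```text
[0.52502986 0.22787868 0.11599721] 6.646150591211281 [ 1.1 -0.6  0.5  2.  -0.4  0.1 -1.2 -0.6]
-0.078 [0.58372136 0.15618971 0.135     ] [174.9 151.6]
-0.026 [0.57770302 0.20784027 0.135     ] [121.6 134.5]
0.026 [0.57168468 0.25949082 0.135     ] [ 67.7 117.3]
0.078 [0.56566635 0.31114137 0.135     ] [ 13.5 100.1]
```

View pics/f.png

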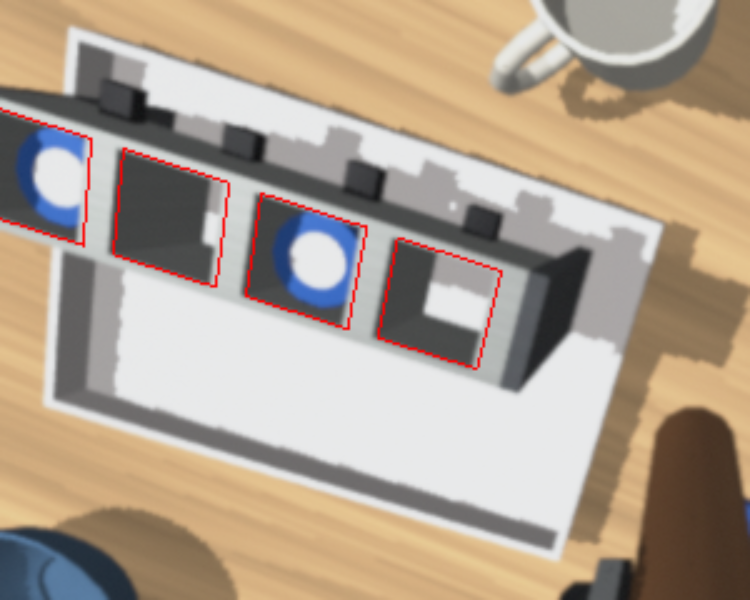

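The fitted sleeve mouths (red) match the picture. I'll go over plug1.

```bash
python3 -m pendant '[[0,0.019,-0.05,0,0,0,0],[0,0.037,-0.1,0,0,0,0],[0,0.056,-0.147,0,0,0,0],[0,0.056,-0.147,0,0,0,0],[0,0.056,-0.147,0,0,0,0]]'
python3 w.py w4 pusher:.185 ; python3 -c "
from h import *
print(tool([.5777,.2078,.18]))"
```

```text
time_s: 7.3
position: [0.5776, 0.2082, 0.2982]
tool_rot: [[0.905, 0.425, -0.0], [0.425, -0.905, -0.0], [-0.0, 0.0, -1.0]]
ft_force: [-0.2, -1.4, -0.6]
grip_width: 0.0267
gripper_force: 59.5
[0.653 0.242 0.425]
tip pusher 0.66 [278. 208.] [0.5779 0.2068 0.185 ]
[0.5777 0.2075 0.2983] [[0.906, 0.423, -0.0], [0.423, -0.906, -0.0], [-0.0, 0.0, -1.0]] 7.4 0.02703523380272349 [ 0.3 -1.  -0.9]
[ 0.00013059 -0.00034472  0.118331  ]
```

View pics/w4.png

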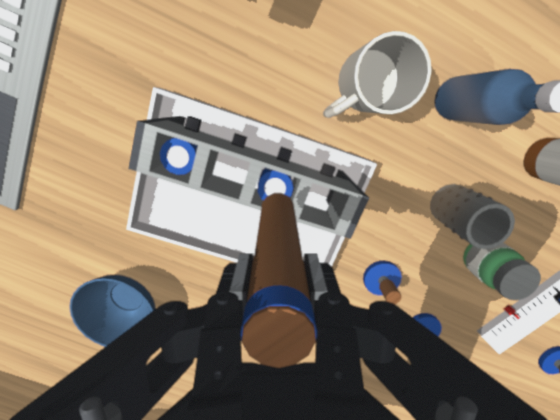

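The foot at (278,205) points at plug1's sleeve (275,185). I'll push it down slowly.

```bash
python3 -m pendant '[[0,0,0,0.03,0,0,0],[0,0,0,0.045,0,0,0],[0,0,0,0.055,0,0,0],[0,0,0,0.062,0,0,0],[0,0,0,0.062,0,0,0]]' 80
python3 -m pendant '[[0,0,0,0.012,0,0,0],[0,0,0,0.024,0,0,0],[0,0,0,0.036,0,0,0],[0,0,0,0.048,0,0,0],[0,0,0,0.057,0,0,0]]'
python3 -m pendant '[[0,0,0,0,0,0,0],[0,0,0,0,0,0,0]]'
```

```text
time_s: 8.02
position: [0.5775, 0.2086, 0.2363]
tool_rot: [[0.905, 0.425, -0.0], [0.425, -0.905, 0.0], [-0.0, -0.0, -1.0]]
ft_force: [-0.7, -0.2, -0.9]
grip_width: 0.0266
gripper_force: 78.6
time_s: 8.65
position: [0.5768, 0.2085, 0.1777]
tool_rot: [[0.905, 0.425, -0.003], [0.425, -0.905, -0.0], [-0.003, -0.001, -1.0]]
ft_force: [-0.4, -0.6, -0.8]
grip_width: 0.0262
gripper_force: 78.9
time_s: 8.9
position: [0.5776, 0.2086, 0.1795]
tool_rot: [[0.905, 0.425, 0.0], [0.425, -0.905, 0.0], [0.0, 0.0, -1.0]]
ft_force: [0.2, 0.3, -0.0]
grip_width: 0.0264
gripper_force: 78.9
```

```bash
python3 -m pendant '[[0,0,0,-0.05,0,0,0],[0,0,0,-0.1,0,0,0],[0,0,0,-0.118,0,0,0],[0,0.017,-0.05,-0.118,0,0,0],[0,0.033,-0.098,-0.118,0,0,0]]'
python3 -m pendant '[[0,0,0,0,0,0,0],[0,0,0,0,0,0,0]]'
python3 w.py w5 pusher:.185 plug0:.005; python3 -c "
from h import *
print(tool([.5657,.3111,.18]))"
```

```text
time_s: 9.52
position: [0.5657, 0.3123, 0.2982]
tool_rot: [[0.906, 0.424, 0.001], [0.424, -0.906, 0.001], [0.001, 0.0, -1.0]]
ft_force: [0.6, 0.2, -1.1]
grip_width: 0.0263
gripper_force: 78.9
time_s: 9.78
position: [0.5658, 0.3111, 0.2975]
tool_rot: [[0.905, 0.425, 0.0], [0.425, -0.905, -0.0], [0.0, 0.0, -1.0]]
ft_force: [0.6, -0.3, -1.4]
grip_width: 0.0262
gripper_force: 79.0
[0.641 0.345 0.424]
tip pusher 0.95 [276. 208.] [0.5656 0.311  0.185 ]
tip plug0 0.9 [278. 177.] [0.5525 0.3021 0.005 ]
tip plug0 0.41 [342. 192.] [0.5715 0.2094 0.005 ]
[0.5661 0.3103 0.2976] [[0.906, 0.424, 0.0], [0.424, -0.906, -0.0], [0.0, 0.0, -1.0]] 9.925 0.026087562798042703 [-0.7  0.2 -1.6]
[-5.97520081e-06 -8.99284814e-04  1.17577281e-01]
```

View pics/w5.png

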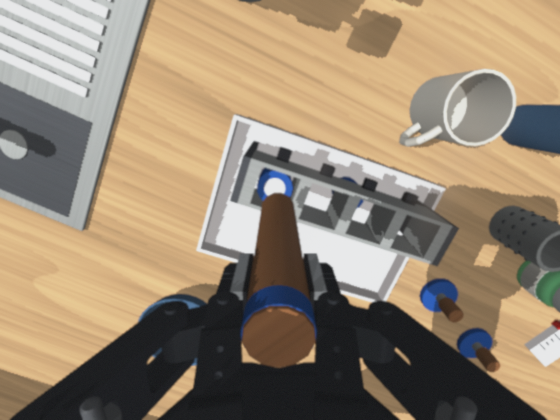

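Plug1 has left its sleeve and lies in the tray behind the bar, at (348,188). The foot is aligned with plug3 (275,185), so I'll push that one.

```bash
python3 -m pendant '[[0,0,0,0.03,0,0,0],[0,0,0,0.045,0,0,0],[0,0,0,0.055,0,0,0],[0,0,0,0.062,0,0,0],[0,0,0,0.062,0,0,0]]' 80
python3 -m pendant '[[0,0,0,0.012,0,0,0],[0,0,0,0.024,0,0,0],[0,0,0,0.036,0,0,0],[0,0,0,0.048,0,0,0],[0,0,0,0.057,0,0,0]]'
python3 -m pendant '[[0,0,0,0,0,0,0],[0,0,0,-0.05,0,0,0],[0,0,0,-0.1,0,0,0],[0,0,0,-0.121,0,0,0],[0,0,0,-0.121,0,0,0]]'
python3 w.py w6 pusher:.185 plug0:.005 pot:0; python3 -c "
from h import *
print(tool([.6372,-.0482,.3]))"
```

```text
time_s: 10.55
position: [0.5657, 0.3113, 0.2353]
tool_rot: [[0.905, 0.425, -0.0], [0.425, -0.905, -0.0], [-0.0, -0.0, -1.0]]
ft_force: [-1.1, 0.7, -0.6]
grip_width: 0.0262
gripper_force: 79.0
time_s: 11.18
position: [0.5652, 0.3112, 0.1766]
tool_rot: [[0.905, 0.425, -0.003], [0.425, -0.905, -0.001], [-0.003, -0.0, -1.0]]
ft_force: [-0.4, -0.1, -1.0]
grip_width: 0.026
gripper_force: 79.1
time_s: 11.8
position: [0.566, 0.3115, 0.3011]
tool_rot: [[0.905, 0.425, 0.004], [0.425, -0.905, 0.001], [0.004, 0.0, -1.0]]
ft_force: [0.2, 0.5, -1.4]
grip_width: 0.0264
gripper_force: 79.1
[0.641 0.345 0.428]
tip pusher 0.73 [279. 212.] [0.5628 0.3074 0.185 ]
tip plug0 0.9 [279. 166.] [0.5672 0.3091 0.005 ]
tip plug0 0.57 [349. 190.] [0.5793 0.2021 0.005 ]
tip pot 0.72 [505. 224.] [ 0.6358 -0.0496  0.    ]
tip pot 0.46 [515. 124.] [0.763  0.0326 0.    ]
[0.5654 0.3112 0.2977] [[0.905, 0.425, -0.003], [0.425, -0.905, -0.001], [-0.003, -0.0, -1.0]] 12.0 0.026526939356314273 [-0.8  0.3 -1. ]
[-0.0877149   0.35588795 -0.00221065]
```

View pics/w6.png

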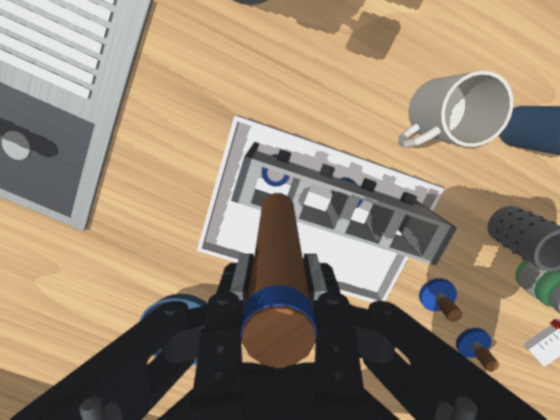

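```bash
python3 -m pendant '[[0,-0.014,0.056,0,0,0,0],[0,-0.028,0.112,0,0,0,0],[0,-0.042,0.168,0,0,0,0],[0,-0.056,0.224,0,0,0,0],[0,-0.069,0.28,0,0,0,0]]'
python3 -m pendant '[[0,-0.01,0.04,0,0,0,0],[0,-0.018,0.07,0,0,0,0],[0,-0.0187,0.076,0,0,0,0],[0,-0.0187,0.076,0,0,0,0],[0,-0.0187,0.076,0,0,0,0]]'
python3 w.py w7 pusher:.185
python3 - <<'E'
from h import *
im=env.get_image("side"); cv2.imwrite("pics/s7.png",cv2.resize(im["image"][230:350,230:370],(700,600),interpolation=cv2.INTER_CUBIC))
w=env.get_image("wrist")
a=np.hstack([cv2.resize(im["image"][235:345,240:360],(400,366)),cv2.resize(w["image"][80:330,150:423],(400,366))])
cv2.imwrite("pics/c7.png",a)
print(tool([.6372,-.0482,.12]), proj(w,[.6372,-.0482,.095]))
E
```

```text
time_s: 12.62
position: [0.6221, 0.0267, 0.2982]
tool_rot: [[0.905, 0.425, -0.002], [0.425, -0.905, 0.0], [-0.002, -0.001, -1.0]]
ft_force: [-0.1, 0.5, -1.1]
grip_width: 0.0261
gripper_force: 79.0
time_s: 13.25
position: [0.6374, -0.0469, 0.2992]
tool_rot: [[0.905, 0.426, -0.0], [0.426, -0.905, 0.0], [-0.0, -0.0, -1.0]]
ft_force: [-0.5, 0.4, -1.0]
grip_width: 0.0261
gripper_force: 79.1
[ 0.712 -0.013  0.426]
tip pusher 0.72 [ 68. 153.] [0.6075 0.1252 0.185 ]
tip pusher 0.68 [279. 209.] [ 0.6371 -0.0496  0.185 ]
[ 0.6375 -0.0471  0.2994] [[0.905, 0.426, 0.0], [0.426, -0.905, 0.0], [0.0, -0.0, -1.0]] 13.35 0.026249957305416332 [-0.1 -0.1 -0.9]
[-0.00064095  0.00058474  0.17946168] [np.float64(277.3119702930431), np.float64(181.66165862084637)]
```

View pics/c7.png

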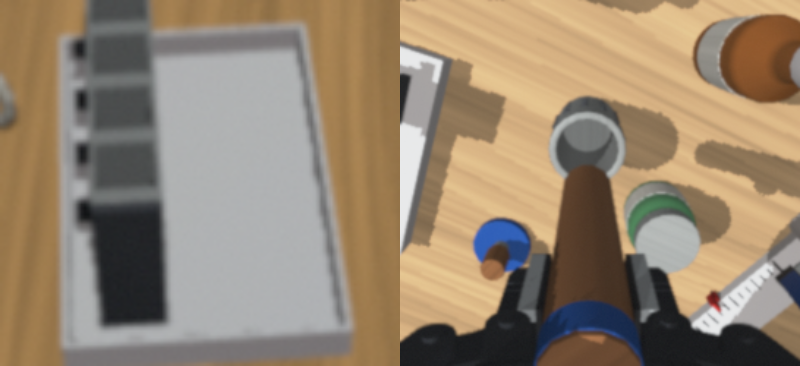

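All four sleeves are now empty in the side view, and the foot is lined up with the pot rim (predicted 277,182). I'll lower the pusher.

```bash
python3 -m pendant '[[0,0,0,0.04,0,0,0],[0,0,0,0.08,0,0,0],[0,0,0,0.12,0,0,0],[0,0,0,0.15,0,0,0],[0,0,0,0.165,0,0,0]]'
python3 -m pendant '[[0,0,0,0.007,0,0,0],[0,0,0,0.013,0,0,0],[0,0,0,0.013,0,0,0],[0,0,0,0.013,0,0,0]]' 30
```

```text
time_s: 14.08
position: [0.6371, -0.0478, 0.1329]
tool_rot: [[0.905, 0.425, -0.002], [0.425, -0.905, 0.001], [-0.002, -0.001, -1.0]]
ft_force: [0.1, 0.1, -0.3]
grip_width: 0.0265
gripper_force: 79.1
time_s: 14.58
position: [0.6378, -0.0483, 0.122]
tool_rot: [[0.905, 0.425, 0.001], [0.425, -0.905, -0.0], [0.001, 0.001, -1.0]]
ft_force: [-0.6, -0.3, -1.6]
grip_width: 0.0267
gripper_force: 79.1
```

```bash
python3 -m pendant '[[0,0,0,0.002,0,0,0],[0.5,0,0,0.002,0,0,0],[1,0,0,0.002,0,0,0],[1,0,0,0.002,0,0,0],[1,0,0,0.002,0,0,0]]' 30
python3 -m pendant '[[1,0,0,-0.03,0,0,0],[1,0,0,-0.07,0,0,0],[1,0,0,-0.12,0,0,0],[1,0,0,-0.18,0,0,0],[1,0,0,-0.18,0,0,0]]'
python3 w.py - pusher:.006 stamp0:0 pot:0
python3 - <<'E'
from h import *
im=env.get_image("top")
for t,z in(("stamp0",0),("rack",0),("timer",0)):
  for r in env.tip_of("top",t):
    if r["conf"]>.3: print("top",t,round(r["conf"],2),np.round(at(im,r["centre"],z)[:2],3))
im=env.get_image("side")
for r in env.tip_of("side","stamp0"):print("side",round(r["conf"],2),np.round(at(im,r["centre"],0)[:2],3))
E
```

```text
time_s: 15.2
position: [0.6376, -0.0482, 0.1194]
tool_rot: [[0.905, 0.425, 0.0], [0.425, -0.905, -0.0], [0.0, 0.0, -1.0]]
ft_force: [-0.3, 0.8, 0.1]
grip_width: 0.0854
gripper_force: 0.0
time_s: 15.82
position: [0.6385, -0.0483, 0.3047]
tool_rot: [[0.905, 0.425, 0.01], [0.425, -0.905, -0.003], [0.008, 0.007, -1.0]]
ft_force: [-0.6, -0.3, -1.1]
grip_width: 0.0857
gripper_force: 0.0
[ 0.712 -0.014  0.432]
tip pusher 0.64 [275. 169.] [ 0.6351 -0.0491  0.006 ]
tip stamp0 0.96 [218. 243.] [ 0.4886 -0.0177  0.    ]
tip stamp0 0.83 [273. 302.] [ 0.4267 -0.142   0.    ]
tip pot 0.55 [273. 168.] [ 0.6335 -0.0463  0.    ]
[ 0.6372 -0.0481  0.2977] [[0.905, 0.425, -0.003], [0.425, -0.905, 0.001], [-0.002, -0.002, -1.0]] 16.025 0.08535215890560988 [0.  0.5 0. ]
top stamp0 0.83 [ 0.475 -0.416]
top stamp0 0.52 [ 0.423 -0.14 ]
top rack 0.93 [0.52 0.22]
top rack 0.68 [0.751 0.035]
top timer 0.59 [ 0.671 -0.337]
side 0.7 [ 0.476 -0.008]
side 0.68 [ 0.467 -0.421]
side 0.67 [ 0.437 -0.142]
```

Pusher is back in the pot. Next I go over the first stamp at about (0.485,-0.017), turning the tool so that the jaws close along world x.

```bash
python3 -m pendant '[[1,-0.03,-0.023,0,0,0,-0.18],[1,-0.06,-0.046,0,0,0,-0.36],[1,-0.09,-0.07,0.01,0,0,-0.54],[1,-0.115,-0.085,0.03,0,0,-0.72],[1,-0.1244,-0.0927,0.05,0,0,-0.9]]'
python3 -m pendant '[[1,0,0,0,0,0,-0.17],[1,0,0,0,0,0,-0.34],[1,0,0,0,0,0,-0.34]]'
python3 w.py w8 stamp0:0 pusher:.006; python3 -c "
from h import *
print(tool([.485,-.017,.2]))"
```

```text
time_s: 16.95
position: [0.4842, -0.0168, 0.2492]
tool_rot: [[0.224, 0.975, 0.001], [0.975, -0.224, -0.0], [-0.0, 0.001, -1.0]]
ft_force: [0.7, 0.4, -0.2]
grip_width: 0.0854
gripper_force: 0.0
time_s: 17.32
position: [0.4855, -0.0171, 0.2493]
tool_rot: [[-0.106, 0.994, -0.0], [0.994, 0.106, 0.0], [0.0, -0.0, -1.0]]
ft_force: [-0.6, 0.5, -0.6]
grip_width: 0.0855
gripper_force: 0.0
[0.476 0.064 0.376]
tip stamp0 0.95 [228. 255.] [ 0.4278 -0.142   0.    ]
tip stamp0 0.66 [276. 175.] [ 0.4828 -0.021   0.    ]
tip stamp0 0.37 [499. 155.] [0.7616 0.0353 0.    ]
tip pusher 0.39 [277. 175.] [ 0.4845 -0.0201  0.006 ]
[ 0.4856 -0.0171  0.2493] [[-0.105, 0.994, -0.0], [0.994, 0.105, 0.0], [0.0, 0.0, -1.0]] 17.475 0.08537128713483425 [-0.6 -0.1 -0.3]
[ 0.00016128 -0.00057301  0.04931837]
```

View pics/w8.png

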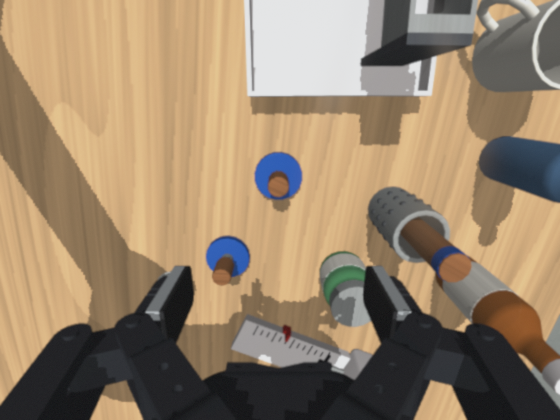

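Stamp A's knob is at (278,184), straight along the jaw line, and stamp B is at (228,255). I'll take A.

```bash
python3 -m pendant '[[1,-0.002,-0.001,0.05,0,0,0],[1,-0.002,-0.001,0.11,0,0,0],[1,-0.002,-0.001,0.17,0,0,0],[1,-0.002,-0.001,0.201,0,0,0],[1,-0.002,-0.001,0.201,0,0,0]]'
python3 -m pendant '[[0,0,0,0,0,0,0],[0,0,0,0,0,0,0],[0,0,0,0,0,0,0],[0,0,0,0,0,0,0],[0,0,0,0,0,0,0]]' 40
python3 - <<'E'
from h import *
p=[.525,.2279,.116]
c,s=np.cos(p[2]),np.sin(p[2])
for y in(-.095,0,.095): print(tool([p[0]-c*.045-s*y,p[1]-s*.045+c*y,.055]))
E
```

```text
time_s: 18.1
position: [0.484, -0.019, 0.0469]
tool_rot: [[-0.106, 0.994, -0.004], [0.994, 0.106, 0.001], [0.002, -0.004, -1.0]]
ft_force: [-0.4, -0.2, -0.0]
grip_width: 0.085
gripper_force: 0.0
time_s: 18.73
position: [0.4852, -0.0193, 0.0491]
tool_rot: [[-0.108, 0.994, 0.001], [0.994, 0.108, -0.0], [-0.001, 0.001, -1.0]]
ft_force: [-0.1, 1.4, 6.2]
grip_width: 0.0231
gripper_force: 38.9
[ 0.14606237  0.02201104 -0.00596667]
[ 0.24105929  0.02124792 -0.0060176 ]
[ 0.33605622  0.0204848  -0.00606852]
```

```bash
python3 -m pendant '[[0,0,0,-0.04,0,0,0],[0,0,0,-0.09,0,0,0],[0,0.055,0.004,-0.09,0,0,0],[0,0.11,0.008,-0.09,0,0,0],[0,0.165,0.012,-0.09,0,0,0]]'
python3 -m pendant '[[0,0.055,0.004,0,0,0,0],[0,0.11,0.008,0,0,0,0],[0,0.155,0.009,0,0,0,0],[0,0.171,0.0085,0,0,0,0],[0,0.171,0.0085,0,0,0,0]]'
python3 -m pendant '[[0,0,0,0.04,0,0,0],[0,0,0,0.075,0,0,0],[0,0,0,0.083,0,0,0],[0,0,0,0.083,0,0,0],[0,0,0,0.083,0,0,0]]'
```

```text
time_s: 19.35
position: [0.4786, 0.1476, 0.1386]
tool_rot: [[-0.107, 0.994, 0.0], [0.994, 0.107, -0.0], [-0.0, 0.0, -1.0]]
ft_force: [-0.2, -0.2, -1.0]
grip_width: 0.0226
gripper_force: 39.9
time_s: 19.98
position: [0.4686, 0.3172, 0.1381]
tool_rot: [[-0.109, 0.994, -0.0], [0.994, 0.109, -0.0], [-0.0, -0.0, -1.0]]
ft_force: [-0.0, -0.6, -1.0]
grip_width: 0.0228
gripper_force: 39.9
time_s: 20.6
position: [0.4697, 0.3167, 0.0564]
tool_rot: [[-0.107, 0.994, 0.002], [0.994, 0.107, 0.001], [0.0, 0.002, -1.0]]
ft_force: [0.3, 0.1, -2.1]
grip_width: 0.0227
gripper_force: 40.1
```

```bash
python3 -m pendant '[[0.5,0,0,0,0,0,0],[0.5,0,0,0,0,0,0],[0.5,0,0,0,0,0,0],[0.5,0,0,-0.06,0,0,0],[0.5,0,0,-0.12,0,0,0]]'
python3 -m pendant '[[1,-0.05,-0.01,-0.03,0,0,0],[1,-0.105,-0.021,-0.06,0,0,0],[1,-0.16,-0.032,-0.08,0,0,0],[1,-0.215,-0.043,-0.08,0,0,0],[1,-0.27,-0.054,-0.08,0,0,0]]'
python3 -m pendant '[[1,-0.055,-0.01,0,0,0,0],[1,-0.11,-0.02,0,0,0,0],[1,-0.16,-0.03,0,0,0,0],[1,-0.18,-0.0375,0,0,0,0],[1,-0.18,-0.0375,0,0,0,0]]'
python3 w.py - stamp0:0; python3 -c "
from h import *
print(tool([.427,-.141,.048]))"
```

```text
time_s: 21.22
position: [0.4687, 0.3169, 0.1766]
tool_rot: [[-0.108, 0.994, -0.001], [0.994, 0.108, -0.001], [-0.0, -0.001, -1.0]]
ft_force: [1.8, 0.2, 0.3]
grip_width: 0.0427
gripper_force: 0.0
time_s: 21.85
position: [0.4439, 0.0412, 0.2557]
tool_rot: [[-0.108, 0.994, 0.001], [0.994, 0.108, -0.0], [-0.0, 0.001, -1.0]]
ft_force: [1.3, 0.2, -0.3]
grip_width: 0.0853
gripper_force: 0.0
time_s: 22.48
position: [0.4262, -0.1412, 0.2553]
tool_rot: [[-0.105, 0.994, -0.0], [0.994, 0.105, 0.0], [0.0, -0.0, -1.0]]
ft_force: [-0.4, 0.0, -0.0]
grip_width: 0.0851
gripper_force: 0.0
[ 0.417 -0.06   0.382]
tip stamp0 0.97 [280. 171.] [ 0.4288 -0.1413  0.    ]
tip stamp0 0.69 [288. 344.] [ 0.472  -0.4198  0.    ]
[ 0.4265 -0.1397  0.2553] [[-0.108, 0.994, 0.0], [0.994, 0.108, 0.0], [0.0, 0.0, -1.0]] 22.575 0.08545682636090836 [-0.2  1.2  0.2]
[-0.00143794  0.00035151  0.20734457]
```

```bash
python3 -m pendant '[[1,-0.001,0.0015,0.05,0,0,0],[1,-0.001,0.0015,0.11,0,0,0],[1,-0.001,0.0015,0.17,0,0,0],[1,-0.001,0.0015,0.2065,0,0,0],[1,-0.001,0.0015,0.2065,0,0,0]]'
python3 -m pendant '[[0,0,0,0,0,0,0],[0,0,0,0,0,0,0],[0,0,0,0,0,0,0],[0,0,0,0,0,0,0],[0,0,0,0,0,0,0]]' 40
python3 -m pendant '[[0,0,0,-0.05,0,0,0],[0,0,0,-0.1,0,0,0],[0,0,0,-0.1,0,0,0]]' 40
python3 - <<'E'
from h import *
p=[.525,.2279,.116]
c,s=np.cos(p[2]),np.sin(p[2])
for y in(-.095,0): print(tool([p[0]-c*.045-s*y,p[1]-s*.045+c*y,.055]))
im=env.get_image("wrist")
for r in env.tip_of("wrist","stamp0"):print(r["conf"],at(im,r["centre"],0))
E
```

```text
time_s: 23.2
position: [0.4274, -0.1395, 0.0475]
tool_rot: [[-0.109, 0.994, -0.004], [0.994, 0.109, 0.003], [0.003, -0.004, -1.0]]
ft_force: [0.4, 0.6, -0.4]
grip_width: 0.0853
gripper_force: 0.0
time_s: 23.82
position: [0.4284, -0.1412, 0.0496]
tool_rot: [[-0.108, 0.994, 0.001], [0.994, 0.108, -0.001], [-0.001, 0.001, -1.0]]
ft_force: [0.4, 1.5, 8.2]
grip_width: 0.0227
gripper_force: 38.8
time_s: 24.2
position: [0.4292, -0.1417, 0.1518]
tool_rot: [[-0.108, 0.994, 0.006], [0.994, 0.108, -0.004], [-0.004, 0.005, -1.0]]
ft_force: [-0.4, -0.2, -2.2]
grip_width: 0.0228
gripper_force: 40.0
[0.2621938  0.09030707 0.09610914]
[0.35718983 0.08955143 0.09567997]
0.74 [ 0.43496284 -0.18817423  0.        ]
```

```bash
python3 -m pendant '[[0,0.055,0.014,0,0,0,0],[0,0.11,0.028,0,0,0,0],[0,0.165,0.042,0,0,0,0],[0,0.22,0.056,0,0,0,0],[0,0.275,0.07,0,0,0,0]]'
python3 -m pendant '[[0,0.05,0.012,0,0,0,0],[0,0.08,0.019,0,0,0,0],[0,0.082,0.0196,0.04,0,0,0],[0,0.082,0.0196,0.08,0,0,0],[0,0.082,0.0196,0.0925,0,0,0]]'
python3 -m pendant '[[0,0,0,0,0,0,0],[0,0,0,0,0,0,0],[0.5,0,0,0,0,0,0],[0.5,0,0,0,0,0,0],[0.5,0,0,0,0,0,0]]'
```

```text
time_s: 24.92
position: [0.4673, 0.1417, 0.1471]
tool_rot: [[-0.108, 0.994, -0.003], [0.994, 0.108, -0.0], [0.0, -0.003, -1.0]]
ft_force: [1.3, -1.0, -0.6]
grip_width: 0.0226
gripper_force: 40.0
time_s: 25.55
position: [0.4763, 0.2231, 0.0536]
tool_rot: [[-0.108, 0.994, -0.008], [0.994, 0.108, -0.002], [-0.001, -0.008, -1.0]]
ft_force: [-21.3, -5.4, 44.0]
grip_width: 0.0227
gripper_force: 45.6
time_s: 26.18
position: [0.4788, 0.2236, 0.0565]
tool_rot: [[-0.108, 0.994, 0.0], [0.994, 0.108, 0.0], [0.0, 0.0, -1.0]]
ft_force: [-0.5, -0.8, 1.0]
grip_width: 0.0423
gripper_force: 0.0
```

The set-down showed a brief contact force, so I'll lift and look.

```bash
python3 -m pendant '[[0.5,0,0,-0.06,0,0,0],[0.5,0,0,-0.12,0,0,0],[1,-0.04,0,-0.17,0,0,0],[1,-0.09,0,-0.2,0,0,0],[1,-0.1,0,-0.2,0,0,0]]'
python3 - <<'E'
from h import *
w=env.get_image("wrist"); t=env.get_image("top")
a=np.hstack([cv2.resize(w["image"],(480,360)),cv2.resize(t["image"][170:260,150:230],(320,360),interpolation=cv2.INTER_CUBIC)])
cv2.imwrite("pics/c9.png",a)
for r in env.tip_of("wrist","plug0"):print("plug",r["conf"],at(w,r["centre"],0.005))
E
python3 w.py - stamp0:0.005; python3 -c "
from h import *
print(tool([.472,-.419,.25]))"
```

```text
time_s: 26.8
position: [0.4903, 0.1221, 0.2587]
tool_rot: [[-0.105, 0.994, 0.005], [0.994, 0.105, -0.0], [-0.001, 0.005, -1.0]]
ft_force: [-0.3, 0.1, -0.7]
grip_width: 0.0852
gripper_force: 0.0
plug 0.97 [0.57805273 0.21300635 0.005     ]
plug 0.66 [0.56582276 0.3130237  0.005     ]
[0.48  0.206 0.382]
tip stamp0 0.6 [277.  88.] [0.4762 0.2239 0.005 ]
[0.489  0.1251 0.2553] [[-0.109, 0.994, -0.002], [0.994, 0.109, 0.0], [0.001, -0.002, -1.0]] 27.05 0.08532742805438522 [-0.5  0.2  0.3]
[-0.53898876 -0.07606256  0.0051424 ]
```

View pics/c9.png

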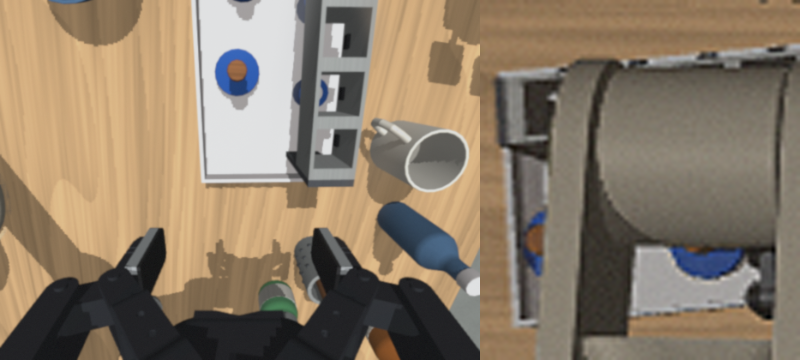

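Both stamps stand upright in the tray with the plugs under the bar; the force was only firm contact with the floor. Next is the third stamp.

```bash
python3 -m pendant '[[1,-0.05,-0.007,0,0,0,0],[1,-0.105,-0.015,0,0,0,0],[1,-0.16,-0.023,0,0,0,0],[1,-0.215,-0.03,0,0,0,0],[1,-0.27,-0.038,0,0,0,0]]'
python3 -m pendant '[[1,-0.055,-0.008,0,0,0,0],[1,-0.11,-0.016,0,0,0,0],[1,-0.165,-0.024,0,0,0,0],[1,-0.22,-0.031,0,0,0,0],[1,-0.269,-0.038,0,0,0,0]]'
python3 -m pendant '[[1,0,0,0,0,0,0],[1,0,0,0,0,0,0]]'
python3 w.py - stamp0:0 timer:0 timer_mark:.027 timer_tab:.055; python3 -c "
from h import *
print(tool([.472,-.419,.048]))"
```

```text
time_s: 27.68
position: [0.4808, -0.149, 0.2555]
tool_rot: [[-0.109, 0.994, -0.001], [0.994, 0.109, 0.001], [0.001, -0.001, -1.0]]
ft_force: [1.5, -0.1, -0.4]
grip_width: 0.0857
gripper_force: 0.0
time_s: 28.3
position: [0.4726, -0.4208, 0.2551]
tool_rot: [[-0.109, 0.994, -0.001], [0.994, 0.109, 0.002], [0.002, -0.001, -1.0]]
ft_force: [0.6, 0.0, 0.0]
grip_width: 0.0852
gripper_force: 0.0
time_s: 28.55
position: [0.4726, -0.4188, 0.2554]
tool_rot: [[-0.109, 0.994, -0.001], [0.994, 0.109, 0.002], [0.002, -0.001, -1.0]]
ft_force: [0.6, 0.2, -0.0]
grip_width: 0.0851
gripper_force: 0.0
[ 0.463 -0.337  0.382]
tip stamp0 0.58 [280. 172.] [ 0.4744 -0.4192  0.    ]
tip timer 0.97 [441. 126.] [ 0.6669 -0.3397  0.    ]
tip timer_mark 0.72 [278. 169.] [ 0.4709 -0.4109  0.027 ]
tip timer_mark 0.64 [345.  28.] [ 0.5247 -0.2536  0.027 ]
tip timer_tab 0.79 [400.  92.] [ 0.5865 -0.3115  0.055 ]
[ 0.4724 -0.4189  0.2567] [[-0.109, 0.994, 0.0], [0.994, 0.109, -0.0], [-0.0, 0.0, -1.0]] 28.8 0.08540677873045156 [-0.8  0.2 -0.5]
[-4.16064637e-05 -4.95877130e-04  2.08661510e-01]
```

```bash
python3 -m pendant '[[1,0,0.001,0.05,0,0,0],[1,0,0.001,0.11,0,0,0],[1,0,0.001,0.17,0,0,0],[1,0,0.001,0.2075,0,0,0],[1,0,0.001,0.2075,0,0,0]]'
python3 -m pendant '[[0,0,0,0,0,0,0],[0,0,0,0,0,0,0],[0,0,0,0,0,0,0],[0,0,0,0,0,0,0],[0,0,0,0,0,0,0]]' 40
python3 -m pendant '[[0,0,0,-0.05,0,0,0],[0,0,0,-0.1,0,0,0],[0,0,0,-0.13,0,0,0],[0,0,0,-0.13,0,0,0]]' 40
python3 - <<'E'
from h import *
p=[.525,.2279,.116]
c,s=np.cos(p[2]),np.sin(p[2])
for y in(-.095,): print(tool([p[0]-c*.045-s*y,p[1]-s*.045+c*y,.057]))
E
```

```text
time_s: 29.42
position: [0.4724, -0.4184, 0.0467]
tool_rot: [[-0.108, 0.994, -0.003], [0.994, 0.108, 0.004], [0.005, -0.003, -1.0]]
ft_force: [0.1, -0.8, 0.4]
grip_width: 0.0855
gripper_force: 0.0
time_s: 30.05
position: [0.4732, -0.4201, 0.05]
tool_rot: [[-0.108, 0.994, 0.001], [0.994, 0.108, -0.001], [-0.001, 0.001, -1.0]]
ft_force: [-1.5, 0.6, 5.9]
grip_width: 0.0225
gripper_force: 39.0
time_s: 30.55
position: [0.4735, -0.4203, 0.1811]
tool_rot: [[-0.108, 0.994, 0.003], [0.994, 0.108, -0.004], [-0.004, 0.003, -1.0]]
ft_force: [0.1, -0.1, -1.9]
grip_width: 0.0226
gripper_force: 39.4
[0.54405108 0.07659719 0.12210496]
```

```bash
python3 -m pendant '[[0,0.05,0.007,0,0,0,0],[0,0.105,0.015,0,0,0,0],[0,0.16,0.023,0,0,0,0],[0,0.215,0.03,0,0,0,0],[0,0.27,0.038,0,0,0,0]]'
python3 -m pendant '[[0,0.055,0.008,0,0,0,0],[0,0.11,0.016,0,0,0,0],[0,0.165,0.024,0,0,0,0],[0,0.22,0.031,0,0,0,0],[0,0.274,0.039,0,0,0,0]]'
python3 -m pendant '[[0,0,0,0,0,0,0],[0,0,0,0.05,0,0,0],[0,0,0,0.09,0,0,0],[0,0,0,0.115,0,0,0],[0,0,0,0.122,0,0,0]]'
python3 -m pendant '[[0,0,0,0,0,0,0],[0.5,0,0,0,0,0,0],[0.5,0,0,0,0,0,0],[0.5,0,0,0,0,0,0]]'
```

```text
time_s: 31.18
position: [0.4809, -0.1452, 0.1773]
tool_rot: [[-0.107, 0.994, -0.002], [0.994, 0.107, 0.001], [0.002, -0.002, -1.0]]
ft_force: [0.9, 0.7, -0.4]
grip_width: 0.0231
gripper_force: 39.5
time_s: 31.8
position: [0.49, 0.1311, 0.1774]
tool_rot: [[-0.108, 0.994, -0.002], [0.994, 0.108, -0.0], [0.0, -0.002, -1.0]]
ft_force: [0.5, -0.7, -1.3]
grip_width: 0.023
gripper_force: 39.5
time_s: 32.42
position: [0.4897, 0.1285, 0.0549]
tool_rot: [[-0.107, 0.994, -0.005], [0.994, 0.107, -0.0], [0.0, -0.005, -1.0]]
ft_force: [-15.6, 0.9, 38.2]
grip_width: 0.0227
gripper_force: 44.5
time_s: 32.92
position: [0.4911, 0.1293, 0.0572]
tool_rot: [[-0.108, 0.994, 0.001], [0.994, 0.108, 0.0], [-0.0, 0.001, -1.0]]
ft_force: [-1.1, 0.6, 0.2]
grip_width: 0.0428
gripper_force: 0.0
```

```bash
python3 -m pendant '[[0.5,0,0,-0.06,0,0,0],[0.5,0,0,-0.12,0,0,0],[1,-0.04,0,-0.17,0,0,0],[1,-0.09,0,-0.22,0,0,0],[1,-0.15,0,-0.25,0,0,0]]'
python3 -m pendant '[[1,-0.055,-0.004,0,0,0,0],[1,-0.11,-0.008,0,0,0,0],[1,-0.165,-0.012,0,0,0,0],[1,-0.22,-0.014,0,0,0,0],[1,-0.275,-0.017,0,0,0,0]]'
python3 -m pendant '[[1,-0.055,0,0,0,0,0],[1,-0.06,0,0,0,0,0],[1,-0.06,0,0,0,0,0]]'
python3 w.py - timer:0 timer_mark:.027 timer_tab:.055
python3 - <<'E'
from h import *
w=env.get_image("wrist"); t=env.get_image("top")
cv2.imwrite("pics/w10.png",w["image"])
a=np.hstack([cv2.resize(w["image"],(480,360)),cv2.resize(t["image"][150:250,140:229],(320,360),interpolation=cv2.INTER_CUBIC)])
cv2.imwrite("pics/c10.png",a)
E
```

```text
time_s: 33.55
position: [0.5057, -0.0086, 0.3026]
tool_rot: [[-0.109, 0.994, 0.003], [0.994, 0.109, -0.001], [-0.001, 0.003, -1.0]]
ft_force: [0.8, -0.2, -0.7]
grip_width: 0.0853
gripper_force: 0.0
time_s: 34.17
position: [0.5183, -0.2847, 0.3003]
tool_rot: [[-0.108, 0.994, 0.0], [0.994, 0.108, -0.0], [-0.0, 0.0, -1.0]]
ft_force: [0.8, 0.3, -0.0]
grip_width: 0.0854
gripper_force: 0.0
time_s: 34.55
position: [0.5249, -0.3424, 0.2999]
tool_rot: [[-0.108, 0.994, -0.0], [0.994, 0.108, 0.001], [0.001, -0.0, -1.0]]
ft_force: [-0.0, 0.3, 0.0]
grip_width: 0.0853
gripper_force: 0.0
[ 0.516 -0.261  0.426]
tip timer 0.91 [376. 173.] [ 0.6662 -0.3395  0.    ]
tip timer_mark 0.6 [346.  14.] [ 0.5837 -0.1522  0.027 ]
tip timer_mark 0.41 [286.  97.] [ 0.5251 -0.252   0.027 ]
tip timer_tab 0.96 [329. 154.] [ 0.5845 -0.3121  0.055 ]
[ 0.5252 -0.3413  0.3007] [[-0.109, 0.994, 0.0], [0.994, 0.109, -0.0], [-0.0, 0.0, -1.0]] 34.75 0.08548003133873325 [-0.1  0.9  0.3]
```

View pics/c10.png

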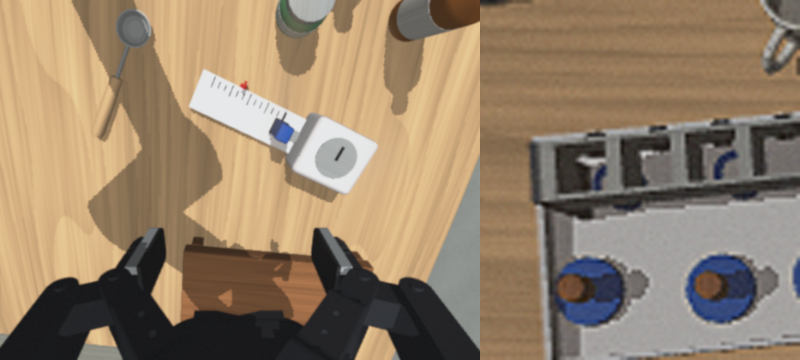

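The timer runs from the housing (crop px 335,155) to the track end (198,88), with the tab at (283,130) and the red marker at (243,86). I'll fit its pose from the corners.

```bash
cat > tf.py <<'E'
from h import *
from scipy.optimize import least_squares
im=env.get_image("wrist")
k=560/480
L=np.array([[-.225,.03,.014],[-.225,-.03,.014],[-.05,.045,.07],[.05,.045,.07],[.05,-.045,.07],[-.05,-.045,.07]])
U=np.array([[205,69],[190,108],[320,113],[378,147],[347,194],[288,156]])*k
def W(p,l): c,s=np.cos(p[2]),np.sin(p[2]); return np.array([p[0]+c*l[0]-s*l[1],p[1]+s*l[0]+c*l[1],l[2]])
f=lambda p:np.concatenate([np.array(proj(im,W(p,l)))-u for l,u in zip(L,U)])
r=least_squares(f,[.667,-.34,-.32]); p=r.x; print(p,np.degrees(p[2]),np.round(r.fun,1))
hsv=cv2.cvtColor(im["image"],cv2.COLOR_BGR2HSV); m=((hsv[...,0]<8)|(hsv[...,0]>172))&(hsv[...,1]>150)&(hsv[...,2]>90)
m[:60]=0;m[140:]=0;m[:,:250]=0;m[:,330:]=0
yy,xx=np.nonzero(m);print("red px",len(xx),xx.mean(),yy.mean(),yy.min(),yy.max(),xx.min(),xx.max())
c,s=np.cos(p[2]),np.sin(p[2])
for n,uv,z in(("mark",(xx.mean(),yy.mean()),.02),("tab",env.tip_of("wrist","timer_tab")[0]["centre"],.055)):
    w=at(im,uv,z); d=w[:2]-p[:2]; print(n,w,"local",c*d[0]+s*d[1],-s*d[0]+c*d[1])
print("tab home",W(p,[-.085,0,.055]))
E
python3 tf.py
```

```text
[ 0.66276276 -0.33491544 -0.32818276] -18.803487110048444 [-3.1 -3.1 -3.  -4.5  0.9 -2.   3.8 -5.2 -0.1  2.1  1.2 15.1]
red px 40 284.825 98.9 95 102 281 288
mark [ 0.52397386 -0.253308    0.02      ] local -0.15768566150099544 0.03251712634737077
tab [ 0.58366873 -0.31248317  0.055     ] local -0.08210319017335332 -0.004258800872445501
tab home [ 0.58229924 -0.30751796  0.055     ]
```

```bash
cat > tf2.py <<'E'
from h import *
im=env.get_image("wrist"); hsv=cv2.cvtColor(im["image"],cv2.COLOR_BGR2HSV)
m=((hsv[...,1]<45)&(hsv[...,2]>110)).astype(np.uint8)
n,lab,st,ce=cv2.connectedComponentsWithStats(cv2.morphologyEx(m,cv2.MORPH_CLOSE,np.ones((3,3))))
l=lab[97,253]; print(l,st[l])
yy,xx=np.nonzero(lab==l); k=xx<310
P=np.array([at(im,u,.014)[:2] for u in zip(xx[k],yy[k])]).astype(np.float32)
(c,s,a)=cv2.minAreaRect(P*1000); print("rect",c,s,a)
B=cv2.boxPoints((c,s,a)); print(B)
for r in env.trace("wrist","timer_mark")[:2]: print(r["conf"],r["bbox"])
for r in env.trace("wrist","timer")[:1]: print(r["conf"],r["bbox"])
E
python3 tf2.py
```

```text
27 [  220    80   221   146 11855]
rect (513.7916259765625, -286.8179016113281) (61.493263244628906, 132.77296447753906) 71.4554672241211
[[ 441.07343 -294.8544 ]
 [ 566.9524  -337.08176]
 [ 586.5098  -278.7814 ]
 [ 460.63086 -236.55405]]
0.47 [282.8, 99.1, 10.7, 8.6]
0.93 [331.1, 152.4, 217.1, 141.1]
```

The timer's track gives yaw -18.5° and origin about (0.665,-0.338). The tab's home is then about (0.584,-0.311), and the marker is about 75 mm out. I'll go above the tab, jaws closing across the track.

```bash
python3 -m pendant '[[1,0.01,0.02,0.02,0,0,-0.17],[1,0.02,0.04,0.04,0,0,-0.35],[1,0.0239,0.0622,0.06,0,0,-0.52],[1,0.0239,0.0622,0.08,0,0,-0.7],[1,0.0239,0.0622,0.1,0,0,-0.87]]'
python3 -m pendant '[[1,0,0,0,0,0,-0.17],[1,0,0,0,0,0,-0.27],[1,0,0,0,0,0,-0.27],[1,0,0,0,0,0,-0.27]]'
python3 w.py w11 timer:0 timer_mark:.027 timer_tab:.055
python3 - <<'E'
from h import *
im=env.get_image("wrist")
hsv=cv2.cvtColor(im["image"],cv2.COLOR_BGR2HSV); m=(((hsv[...,0]<6)|(hsv[...,0]>174))&(hsv[...,1]>160)&(hsv[...,2]>80)).astype(np.uint8)
n,lab,st,ce=cv2.connectedComponentsWithStats(m)
for i in range(1,n):
    if st[i,4]>15: w=at(im,ce[i],.02); d=w-[.665,-.3378,0]; c,s=np.cos(-.3236),np.sin(-.3236); print(st[i],w,"loc",c*d[0]+s*d[1],-s*d[0]+c*d[1])
for r in env.trace("wrist","timer_mark")[:2]: print(r["conf"],r["bbox"])
v=im["image"].copy()
def W(l): return [.665+c*l[0]-s*l[1],-.3378+s*l[0]+c*l[1],l[2]]
for q in([[-.225,.03,.014],[-.05,.03,.014],[-.05,-.03,.014],[-.225,-.03,.014]],[[-.095,.012,.079],[-.075,.012,.079],[-.075,-.012,.079],[-.095,-.012,.079]]):
    cv2.polylines(v,[np.round(np.array([proj(im,W(l)) for l in q])*8).astype(np.int32)],True,(0,255,0),1,shift=3)
cv2.imwrite("pics/v11.png",cv2.resize(v,(800,600)))
print(tool([.5844,-.3108,.06]))
E
```

```text
time_s: 35.72
position: [0.5845, -0.3119, 0.1993]
tool_rot: [[-0.833, 0.554, -0.0], [0.554, 0.833, 0.0], [0.0, -0.0, -1.0]]
ft_force: [0.6, -0.0, 0.1]
grip_width: 0.0857
gripper_force: 0.0
time_s: 36.22
position: [0.5842, -0.3121, 0.2001]
tool_rot: [[-0.948, 0.319, -0.0], [0.319, 0.948, 0.0], [0.0, 0.0, -1.0]]
ft_force: [-0.5, 0.2, 0.6]
grip_width: 0.0854
gripper_force: 0.0
[ 0.505 -0.287  0.327]
tip timer 0.69 [280. 250.] [ 0.6636 -0.3384 -0.    ]
tip timer_mark 0.67 [319. 114.] [ 0.5255 -0.2533  0.027 ]
tip timer_tab 0.8 [282. 196.] [ 0.5838 -0.31    0.055 ]
[ 0.5843 -0.3121  0.2001] [[-0.948, 0.318, 0.0], [0.318, 0.948, 0.0], [-0.0, 0.0, -1.0]] 36.425 0.08566313999853681 [ 0.4 -0.5  0.6]
[314 107   4   7  20] [ 0.52218412 -0.25461817  0.02      ] loc -0.1618535860958232 0.03345158602659007
0.39 [457.7, 146.7, 110.2, 76.9]
[0.00029743 0.00132117 0.14013613]
```

View pics/v11.png

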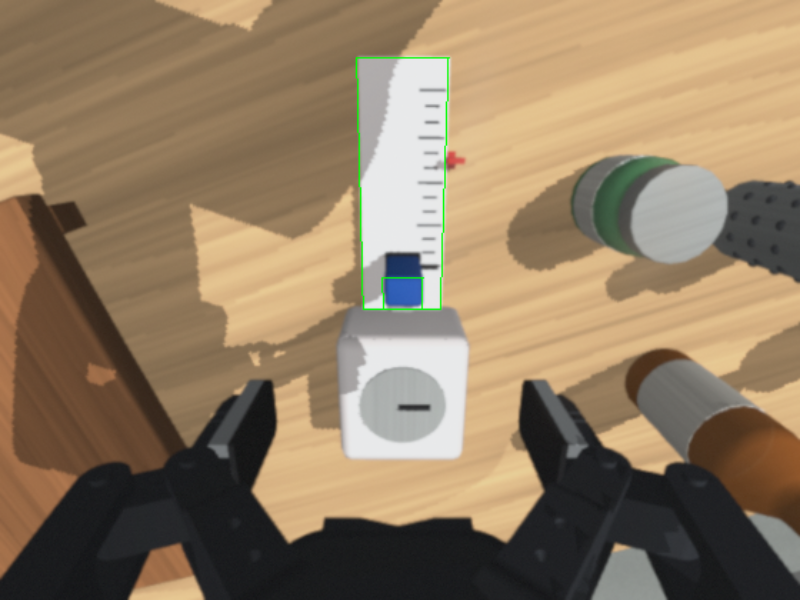

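The model outline fits the track and tab. The marker is at view px (455,160), which puts the target pull at about 75.5 mm. I'll descend and grip the tab.

```bash
python3 -m pendant '[[1,0,0.001,0.05,0,0,0],[1,0,0.001,0.1,0,0,0],[1,0,0.001,0.13,0,0,0],[1,0,0.001,0.14,0,0,0],[1,0,0.001,0.14,0,0,0]]'
python3 -m pendant '[[0,0,0,0,0,0,0],[0,0,0,0,0,0,0],[0,0,0,0,0,0,0],[0,0,0,0,0,0,0],[0,0,0,0,0,0,0]]' 30
python3 w.py w12 timer_mark:.027 timer_tab:.055
```

```text
time_s: 37.15
position: [0.5848, -0.3114, 0.0605]
tool_rot: [[-0.948, 0.317, 0.0], [0.317, 0.948, -0.0], [-0.0, -0.0, -1.0]]
ft_force: [-0.1, -0.4, 0.6]
grip_width: 0.0854
gripper_force: 0.0
time_s: 37.78
position: [0.5854, -0.3092, 0.0611]
tool_rot: [[-0.949, 0.317, 0.002], [0.317, 0.949, 0.002], [-0.001, 0.003, -1.0]]
ft_force: [3.0, 9.5, 6.1]
grip_width: 0.0234
gripper_force: 34.1
[ 0.506 -0.284  0.187]
tip timer_mark 0.73 [350. 118.] [ 0.5245 -0.2512  0.027 ]
tip timer_tab 0.97 [277. 278.] [ 0.5853 -0.3111  0.055 ]
tip timer_tab 0.45 [548. 349.] [ 0.6822 -0.1772  0.055 ]
[ 0.5854 -0.3092  0.0611] [[-0.949, 0.317, 0.002], [0.317, 0.949, 0.002], [-0.001, 0.003, -1.0]] 37.925 0.023611377041340285 [2.5 9.7 5.4]
```

```bash
python3 - <<'E'
from h import *
for c in("top","side"):
  im=env.get_image(c)
  for t in("stamp0","plug0"):
    for r in env.tip_of(c,t): print(c,t,round(r["conf"],2),np.round(at(im,r["centre"],.005)[:2],3))
E
python3 -m pendant '[[0,0.003,0,0,0,0,0],[0,0.006,0,0,0,0,0],[0,0.01,0,0,0,0,0],[0,0.014,0,0,0,0,0],[0,0.018,0,0,0,0,0]]' 45
```

```text
top stamp0 0.8 [0.481 0.229]
top stamp0 0.7 [0.496 0.137]
top stamp0 0.69 [0.473 0.341]
top stamp0 0.66 [ 0.749 -0.124]
top plug0 0.6 [0.587 0.211]
top plug0 0.51 [0.564 0.325]
top plug0 0.48 [0.276 0.343]
side stamp0 0.89 [0.469 0.347]
side stamp0 0.67 [0.489 0.136]
side stamp0 0.59 [0.483 0.22 ]
side plug0 0.54 [ 0.53  -0.271]
time_s: 38.85
position: [0.5694, -0.3037, 0.0611]
tool_rot: [[-0.949, 0.317, 0.005], [0.317, 0.949, 0.001], [-0.004, 0.003, -1.0]]
ft_force: [9.4, 8.7, 2.6]
grip_width: 0.0233
gripper_force: 44.9
```

Five blue items are in the tray. Stamp A seems close to the left wall, so I'll check that numerically while holding.

Run:
```python
from h import *
for cam in("top","side"):
    im=env.get_image(cam); hsv=cv2.cvtColor(im["image"],cv2.COLOR_BGR2HSV)
    m=((abs(hsv[...,0].astype(int)-115)<12)&(hsv[...,1]>150)).astype(np.uint8)
    n,lab,st,ce=cv2.connectedComponentsWithStats(m)
    for i in range(1,n):
        if st[i,4]<25: continue
        yy,xx=np.nonzero(lab==i); P=np.array([at(im,u,.015)[:2] for u in zip(xx,yy)])
        d=P-[.525,.2279]; c,s=np.cos(.116),np.sin(.116); lx=c*d[:,0]+s*d[:,1]; ly=-s*d[:,0]+c*d[:,1]
        if abs(ly.mean())<.2 and abs(lx.mean())<.12: print(cam,st[i,4],"lx",np.round([lx.min(),lx.max()],3),"ly",np.round([ly.min(),ly.max()],3))
    v=im["image"];
```

```text
top 58 lx [-0.057 -0.019] ly [-0.112 -0.063]
top 72 lx [-0.074 -0.02 ] ly [-0.022  0.031]
top 27 lx [-0.074 -0.056] ly [-0.113 -0.066]
side 202 lx [-0.07  -0.018] ly [-0.113 -0.061]
side 238 lx [-0.072 -0.019] ly [-0.019  0.034]
side 201 lx [-0.063 -0.01 ] ly [0.093 0.134]
```

All three stamps lie flat inside the walls. I'll go on with the pull.

```bash
python3 -m pendant '[[0,0.004,0,0,0,0,0],[0,0.008,0,0,0,0,0],[0,0.012,0,0,0,0,0],[0,0.016,0,0,0,0,0],[0,0.02,0,0,0,0,0]]'
python3 -m pendant '[[0,0.004,0,0,0,0,0],[0,0.008,0,0,0,0,0],[0,0.012,0,0,0,0,0],[0,0.016,0,0,0,0,0],[0,0.02,0,0,0,0,0]]'
python3 -m pendant '[[0,0.004,0,0,0,0,0],[0,0.008,0,0,0,0,0],[0,0.012,0,0,0,0,0],[0,0.014,0,0,0,0,0],[0,0.0155,0,0,0,0,0]]'
python3 - <<'E'
from h import *
s=env.observe();print(s["position"],s["time_s"]); D=np.array([-.9483,.3173,0])
print("pull by TCP",(s["position"]-np.array([.5854,-.3092,.061]))@D)
for c in("side","wrist","top"):
    im=env.get_image(c); o={}
    for t,z in(("timer_mark",.027),("timer_tab",.055)):
        for r in env.tip_of(c,t):
            if r["conf"]>.3: w=at(im,r["centre"],z); print(c,t,round(r["conf"],2),np.round(w,4),"pull",round((w-[.5844,-.3108,0])@D,4))
E
```

```text
time_s: 39.58
position: [0.5506, -0.2974, 0.0611]
tool_rot: [[-0.948, 0.317, 0.005], [0.317, 0.948, 0.001], [-0.004, 0.003, -1.0]]
ft_force: [9.6, 10.2, 3.5]
grip_width: 0.0239
gripper_force: 44.8
time_s: 40.2
position: [0.5318, -0.2911, 0.0611]
tool_rot: [[-0.948, 0.317, 0.005], [0.317, 0.948, 0.001], [-0.005, 0.003, -1.0]]
ft_force: [11.0, 11.3, 2.5]
grip_width: 0.0235
gripper_force: 44.8
time_s: 40.83
position: [0.5168, -0.286, 0.0611]
tool_rot: [[-0.948, 0.317, 0.005], [0.317, 0.948, 0.002], [-0.004, 0.003, -1.0]]
ft_force: [9.6, 11.9, 4.6]
grip_width: 0.0235
gripper_force: 44.9
[ 0.51683096 -0.28598568  0.06110704] 40.825
pull by TCP 0.07238992918800354
side timer_mark 0.38 [ 0.5184 -0.2572  0.027 ] pull 0.0796
side timer_tab 0.64 [ 0.5216 -0.2673  0.055 ] pull 0.0733
wrist timer_mark 0.84 [ 0.5233 -0.2509  0.027 ] pull 0.0769
wrist timer_tab 0.92 [ 0.5174 -0.288   0.055 ] pull 0.0708
```

```bash
python3 -m pendant '[[0,0.002,0,0,0,0,0],[0,0.0037,0,0,0,0,0],[0,0.0037,0,0,0,0,0]]'
python3 - <<'E'
from h import *
s=env.observe(); D=np.array([-.9483,.3173,0])
print(s["time_s"],"TCP pull",(s["position"]-np.array([.5854,-.3092,.061]))@D)
im=env.get_image("wrist"); hsv=cv2.cvtColor(im["image"],cv2.COLOR_BGR2HSV)
for t,z in(("timer_mark",.027),("timer_tab",.055)):
    for r in env.tip_of("wrist",t):
        if r["conf"]>.3: w=at(im,r["centre"],z); print(t,round(r["conf"],2),np.round(r["centre"]),"pull",round((w-[.5844,-.3108,0])@D,4))
m=(((hsv[...,0]<6)|(hsv[...,0]>174))&(hsv[...,1]>150)&(hsv[...,2]>80)).astype(np.uint8)
n,lab,st,ce=cv2.connectedComponentsWithStats(m)
for i in range(1,n):
    if st[i,4]>15: print(st[i],ce[i],[round((at(im,ce[i],z)-[.5844,-.3108,0])@D,4) for z in(.015,.02,.027)])
O=np.array([.665,-.3378,0]);N=np.array([.3173,.9483,0])
for q in(.073,.076,.079): print(q,[np.round(proj(im,O+D*(.085+q)+N*.035+[0,0,z]),1) for z in(.014,.027)])
E
```

```text
time_s: 41.65
position: [0.5132, -0.2847, 0.0611]
tool_rot: [[-0.948, 0.317, 0.004], [0.317, 0.948, 0.002], [-0.003, 0.003, -1.0]]
ft_force: [9.6, 12.4, 5.3]
grip_width: 0.0237
gripper_force: 45.0
41.65 TCP pull 0.07626391689912299
timer_mark 0.78 [336. 251.] pull 0.0759
timer_tab 0.8 [278. 279.] pull 0.0748
[326 227  22  28 377] [335.22015915 244.14854111] [np.float64(0.0747), np.float64(0.0771), np.float64(0.0806)]
0.073 [array([331.5, 245.8]), array([335.2, 255.6])]
0.076 [array([331.8, 241.6]), array([335.5, 251.1])]
0.079 [array([332.1, 237.3]), array([335.9, 246.5])]
```

The tab and marker agree at about 76 mm. I'll hold, then release.

```bash
H='1'; python3 -m pendant '[[0,0,0,0,0,0,0],[0,0,0,0,0,0,0],[0,0,0,0,0,0,0],[0,0,0,0,0,0,0],[0,0,0,0,0,0,0]]'
python3 -m pendant '[[0,0,0,0,0,0,0],[0,0,0,0,0,0,0],[0,0,0,0,0,0,0],[0,0,0,0,0,0,0],[0,0,0,0,0,0,0]]'
python3 -m pendant '[[0,0,0,0,0,0,0],[0,0,0,0,0,0,0],[0,0,0,0,0,0,0],[0,0,0,0,0,0,0],[1,0,0,0,0,0,0]]'
python3 -m pendant '[[1,0,0,0,0,0,0],[1,0,0,0,0,0,0],[1,0,0,0,0,0,0],[1,0,0,-0.03,0,0,0],[1,0,0,-0.06,0,0,0]]'
python3 -m pendant '[[1,0,0,-0.06,0,0,0],[1,0,0,-0.12,0,0,0],[1,0,0,-0.15,0,0,0],[1,0,0,-0.15,0,0,0],[1,0,0,-0.15,0,0,0]]'
python3 w.py w13 timer_tab:.055 timer_mark:.027
```

```text
time_s: 42.42
position: [0.5132, -0.2848, 0.0611]
tool_rot: [[-0.948, 0.317, 0.004], [0.317, 0.948, 0.002], [-0.003, 0.003, -1.0]]
ft_force: [9.5, 12.3, 5.9]
grip_width: 0.0234
gripper_force: 45.0
time_s: 43.05
position: [0.5132, -0.2847, 0.0611]
tool_rot: [[-0.948, 0.317, 0.004], [0.317, 0.948, 0.002], [-0.003, 0.003, -1.0]]
ft_force: [8.8, 11.8, 5.0]
grip_width: 0.024
gripper_force: 45.0
time_s: 43.68
position: [0.5118, -0.2863, 0.0605]
tool_rot: [[-0.949, 0.316, 0.001], [0.316, 0.949, -0.0], [-0.001, -0.0, -1.0]]
ft_force: [-0.4, -0.3, -0.2]
grip_width: 0.0401
gripper_force: 0.0
time_s: 44.3
position: [0.5112, -0.2868, 0.1206]
tool_rot: [[-0.948, 0.317, -0.001], [0.317, 0.948, 0.001], [0.001, 0.0, -1.0]]
ft_force: [0.7, -0.4, 0.1]
grip_width: 0.0854
gripper_force: 0.0
time_s: 44.92
position: [0.511, -0.2865, 0.2688]
tool_rot: [[-0.948, 0.317, -0.002], [0.317, 0.948, 0.001], [0.002, 0.001, -1.0]]
ft_force: [0.1, -0.7, -0.5]
grip_width: 0.0852
gripper_force: 0.0
[ 0.432 -0.262  0.395]
tip timer_tab 0.81 [280. 219.] [ 0.5571 -0.3017  0.055 ]
tip timer_mark 0.49 [308. 178.] [ 0.5265 -0.2539  0.027 ]
[ 0.5111 -0.2866  0.2687] [[-0.948, 0.317, -0.002], [0.317, 0.948, 0.002], [0.002, 0.001, -1.0]] 45.075 0.08504781303758899 [-0.5 -0.7 -0. ]
```

The tab is creeping home. I'll wait a few seconds, check everything once more and hand in.

```bash
for i in 1 2 3 4 5; do python3 -m pendant '[[1,0,0,0,0,0,0],[1,0,0,0,0,0,0],[1,0,0,0,0,0,0],[1,0,0,0,0,0,0],[1,0,0,0,0,0,0]]' >/dev/null; done
python3 - <<'E'
from h import *
for c in("top","side","wrist"):
  im=env.get_image(c)
  for t,z in(("stamp0",.005),("plug0",.005),("pusher",.006),("timer_tab",.055),("timer_mark",.027)):
    print(c,t,[(round(r["conf"],2),np.round(at(im,r["centre"],z)[:2],3).tolist()) for r in env.tip_of(c,t) if r["conf"]>.35])
E
```

```text
top stamp0 [(0.71, [0.491, 0.139]), (0.69, [0.475, 0.232]), (0.57, [0.473, 0.343]), (0.48, [0.764, 0.03]), (0.46, [0.591, -0.329])]
top plug0 [(0.55, [0.576, 0.222]), (0.53, [0.515, 0.231]), (0.39, [0.573, 0.319])]
top pusher [(0.64, [0.628, -0.048])]
top timer_tab [(0.65, [0.464, 0.215]), (0.37, [0.578, -0.306])]
top timer_mark []
side stamp0 [(0.92, [0.487, 0.119]), (0.81, [0.468, 0.349]), (0.81, [0.484, 0.229])]
side plug0 [(0.49, [0.526, 0.238])]
side pusher []
side timer_tab [(0.7, [0.583, -0.294])]
side timer_mark [(0.52, [0.532, -0.249])]
wrist stamp0 []
wrist plug0 []
wrist pusher []
wrist timer_tab [(0.61, [0.587, -0.31])]
wrist timer_mark [(0.42, [0.524, -0.255])]
```

```bash
python3 -c "
from rig import env
print(env.close_job())"
```

```text
the job is handed in; nothing more can be done
None
```

The job is handed in: both jammed plugs were pushed out with the pusher, which is back in its pot, all three stamps are in the tray (one close against its left wall), and the timer tab was held level with the marker, to within camera accuracy of a few millimetres, for about two seconds and let go; no verdict came back.

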